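# Filter service at the airbrush bench

## Robot

A 6-joint arm with a two-finger parallel gripper is mounted at the origin on the work surface. World frame = base frame: x ahead of the robot, y to its left, z up, the work surface at z = 0. Lengths are in m, angles in rad, forces in N, time in s.
With the tool pointing down it reaches from about 0.375 to 0.925 m from the base axis. Payload 5.7 kg.
Tool frame: the origin (TCP) lies on the centre line of the jaws, within the pads' length; the fingertips stand 25 mm ahead of it and the grasp point (between the pads) lies 6 mm ahead of it (r.finger_overhang is the distance from the TCP to the fingertips, in m); z points along the fingers, y is the line along which they close (so a half turn about z gives the same grasp; the last joint's range is limited). The gripper opens to 88 mm and grips with 3 to 60 N. Pads are 20 mm wide; open, the fingers measure 115 mm over their backs; the gripper's body (75 mm by 178 mm) begins 61 mm behind the grasp point.
Start: joints at [1.048, 0.359, 1.51, -0, 1.272, -0.115], TCP at [0.238, 0.551, 0.248] pointing down, gripper open.
Joint ranges: [-2.97, 2.97], [-1.01, 2.36], [0.21, 2.38], [-0.96, 4.11], [0.2, 2.71], [-2.98, 2.98]. Speed limits (rad/s): [2.39, 2.39, 3.14, 3.14, 3.14, 3.14].

## Interface

Orientations are given as a rotation vector (axis times angle).
In Python, from workcell import status, snapshot, ticket, r gives the robot as it stands.
- The arm moves only by the tool carry_out, never from a script. Its argument "moves" is a list that holds one entry, the list of rows, each a list of 5 numbers: the shift along the world's x, y, z in cm, then the turn about the world's z in degrees, then the opening, from 0 (shut) to 1 (fully open). In form: [[[tx, ty, tz, spin, grip], ...]]. A call has 1 to 20 rows; each row is the pose to reach, as a shift and turn from the pose commanded when the call began; what a row does not reach only later rows make up. A row lasts 1/12 s, in which the tool goes at most 41.7 mm and 7.16 degrees, less where a joint would pass 70% of its speed; a pose out of reach is approached as far as the arm can. A call with a gripper value outside its range is refused whole. The fingers move at their own pace and stop on an object; "force" is the grip in N (left out, the last holds). Time passes only in rows, so rows that repeat a pose let the fingers close. It gives the time, the measured TCP pose, the force, the opening and the grip force at its end, in the units of the state.
- status.read_state(): the state, without advancing time (a new reading comes with each control period).
- snapshot(name): name is "scene" or "top"; returns a dict with "img" (384x512x3 uint8, red, green, blue), "camera_matrix" (3x3 intrinsics, pixels), "dist_coeffs" ([k1, k2, p1, p2, k3] as OpenCV has them; the pictures are not rectified), "origin" and "orientation" of the camera in the world. Camera axes: x right, y down, z forward; pixel columns grow to the right and rows downward; lengths in m; the calibration is good to about 2 mm. A picture is of the moment at which its call begins. There is no depth.
- ticket.job_done(): hands the job in; it is judged then, once.
The state is a dict: "clock": time; "qpos": joint angles; "qd": joint speeds; "tau": joint torques, N m; "eef_pos": TCP position; "tool_rot": TCP orientation; "ft_force": force on the tool from outside, world axes, zero at the start; "wrist_torque": the same for the moment, N m; "finger_gap": finger opening in m; "grip_force": force on a finger pad.
Only numpy, scipy, OpenCV 4.12 (cv2) and the standard library are available. Lean on these libraries where they do the work, as an engineer would, in place of code of your own. Each camera call takes 0.05 s, during which the arm holds its last target. There are 200 camera calls.

## Task

Do the filter service at the airbrush bench. First free both spent moisture traps: on each quick coupler pull the spring sleeve fully back so that the trap pops out, let the sleeve spring fully forward again, and lay the traps flat side by side in the black service tray. Then fit every filter plate on the bench into a bay of its own in the extractor frame, any bay, rib up: tuck one 70 mm edge under the retaining lip and lower the opposite edge until the plate lies flat on the bay floor; leave the paint jar, the screwdriver and the model aeroplane alone.

Things in the scene. Friction and masses are not known exactly. Their poses are not given: they have to be found in the camera images.
- coupler: Fixed air point: grey block (x +50 to +110 mm, 170 mm wide, 112 mm high) with two equal quick couplers at y -42 and +42 mm, level axes 65 mm up. Origin on the bench midway between the sleeves at home. x runs along the axes from the mouths to the block: mouths face -x. Before each a shelf 22 mm wide (x -133 to -29 mm), top 50 mm up, carries a trap; its end stop at x -131 mm is 8 mm higher.
- bin: Fixed black open service tray on the bench, 150 (x) x 140 (y) x 16 mm high, walls 4 mm. Origin: centre of its underside.
- bin_in (a point): Centre of the tray's inner floor, 4 mm above the bench; axes as the tray's. There is room for both traps side by side, lying along x.
- frame: Fixed extractor frame, 116 (x) x 265 (y) mm, three bays along y, 81 mm apart, floors 15 mm up. Along its -x side (x -58 to -39 mm) runs the aluminium retaining lip, 27 to 31 mm above the bench (12 mm above the bay floor), overhanging each bay by 8 mm: a plate enters edge first under it, tilted 10 to 15 degrees. Far kerb and ribs between bays: 6 mm above the bay floor. Origin: centre of its underside.
- bay0 (a point): Centre of the floor of one filter bay (15 mm above the bench). Axes as the frame's. The bay is 94 (x) x 75 (y) mm inside. The bay at the frame's -y end.
- bay1 (a point): Centre of the floor of one filter bay (15 mm above the bench). Axes as the frame's. The bay is 94 (x) x 75 (y) mm inside. The middle bay.
- bay2 (a point): Centre of the floor of one filter bay (15 mm above the bench). Axes as the frame's. The bay is 94 (x) x 75 (y) mm inside. The bay at the frame's +y end.
- jar: Small paint jar, 36 mm across, 48 mm high, a bystander. Origin: centre of its underside.
- screwdriver: Screwdriver lying on the bench, a bystander.
- model: White model aeroplane, wings 110 mm, 47 mm high, a bystander. Origin: centre of its underside.
- plate0: Clean filter plate, white plastic with grey mesh, 90 (own x) x 70 (own y) x 6 mm, 90 g, lying on the bench, rib up. Origin: centre of its underside, z up. On its middle stands a grip rib 10 mm thick (x), 40 mm long (y), its top 32 mm above the underside. The same when turned by half a turn. May be absent.
- plate1: Clean filter plate, white plastic with grey mesh, 90 (own x) x 70 (own y) x 6 mm, 90 g, lying on the bench, rib up. Origin: centre of its underside, z up. On its middle stands a grip rib 10 mm thick (x), 40 mm long (y), its top 32 mm above the underside. The same when turned by half a turn. May be absent.
- plate2: Clean filter plate, white plastic with grey mesh, 90 (own x) x 70 (own y) x 6 mm, 90 g, lying on the bench, rib up. Origin: centre of its underside, z up. On its middle stands a grip rib 10 mm thick (x), 40 mm long (y), its top 32 mm above the underside. The same when turned by half a turn. May be absent.
- sleeve0 (a joint): Spring sleeve of the coupler at the air point's -y side, m: 0 = fully forward (home), 0.010 = fully back at its stop. Slides along the air point's +x, away from the mouth. The spring resists with 4 N at home, 10 N fully back, and drives it home when let go. The catch frees the trap from 7 mm back; keep it fully back for half a second so that the trap clears.
- sleeve0_grip (a point): Centre of the steel sleeve at the -y side, on its axis, 65 mm above the bench; moves with it. Axes as the coupler's. The barrel, 30 mm across, runs from 17 mm on the mouth side (-x) to 12 mm beyond this point; from 12 to 17 mm stands a rim 38 mm across that fingers can pull against. Pinch the barrel from above across y; open well past 38 mm to let go.
- trap0: Spent moisture trap of the -y coupler: square grey housing 60 (x) x 30 x 30 mm, 100 g, brass nose 18 mm across reaching 28 mm out of its +x end. Origin: housing centre. Starts latched, on the shelf, origin about 53 mm in front of the sleeve. When freed, a spring pushes it about 30 mm out along the shelf; the nose is then clear or nearly clear of the sleeve. Take it from above across y.
- sleeve1 (a joint): Spring sleeve of the coupler at the air point's +y side, m: 0 = fully forward (home), 0.010 = fully back at its stop. Slides along the air point's +x, away from the mouth. The spring resists with 4 N at home, 10 N fully back, and drives it home when let go. The catch frees the trap from 7 mm back; keep it fully back for half a second so that the trap clears.
- sleeve1_grip (a point): Centre of the steel sleeve at the +y side, on its axis, 65 mm above the bench; moves with it. Axes as the coupler's. The barrel, 30 mm across, runs from 17 mm on the mouth side (-x) to 12 mm beyond this point; from 12 to 17 mm stands a rim 38 mm across that fingers can pull against. Pinch the barrel from above across y; open well past 38 mm to let go.
- trap1: Spent moisture trap of the +y coupler: square grey housing 60 (x) x 30 x 30 mm, 100 g, brass nose 18 mm across reaching 28 mm out of its +x end. Origin: housing centre. Starts latched, on the shelf, origin about 53 mm in front of the sleeve. When freed, a spring pushes it about 30 mm out along the shelf; the nose is then clear or nearly clear of the sleeve. Take it from above across y.
Things that resemble listed ones, but are neither listed nor needed, are in the scene too. What is shaped like the plate2 but blue or turquoise is not meant.

How it is judged:
By the outcome, as a careful person would: the job done as asked, in the order asked, and still so for the second after the job is handed in, with the robot touching nothing.
Of plate0, plate1, plate2 only 2 to 3 are there at a start; the rules pass over those that are not, and their reading is None.
At some moment in a run one of plate0, plate1, plate2 may be knocked a few centimetres aside while the robot is not near it.
Once in a run the grip may slacken for a moment while it holds something.
It also fails if it takes over 208 s, if anything falls off the work surface, if the arm or the gripper's body presses on something with over 40 N, if the wrist force passes 120 N, or if a joint passes its speed limit or range.

## Working session

There is one attempt and no reset: what is moved stays moved. The work goes in short steps, Python scripts to look and compute and a tool call to move; the robot and the scene stay as the last step left them, time stands still between calls to the robot, and variables do not carry over. Pictures are saved under pics/ and viewed, at most 14 in all, crops included, and the job is handed in when it is done.

Besides the shell and the picture viewer there is one more tool, called after "Request:" as name([rows], argument=value, ...), one row to a line, values as JSON. carry_out: Moves the arm, as the interface text tells. Its arguments: {"type":"object","properties":{"moves":{"type":"array","items":{"type":"array","items":{"type":"array","items":{"type":"number"}}}},"force":{"type":"number"}},"required":["moves"]}

```bash
ls; mkdir -p pics; cat > h.py <<'E'
import numpy as np, cv2
from workcell import status, snapshot, ticket, r
def cam(s):
    R=np.array(s["orientation"],float)
    if R.shape!=(3,3): R=cv2.Rodrigues(R.reshape(3,1))[0]
    return np.array(s["camera_matrix"],float),np.array(s["dist_coeffs"],float),R,np.array(s["origin"],float)
def ray(s,px,z):
    K,d,R,o=cam(s)
    p=cv2.undistortPoints(np.array(px,float).reshape(-1,1,2),K,d).reshape(-1,2)
    v=np.c_[p,np.ones(len(p))]@R.T
    return o+v*((z-o[2])/v[:,2])[:,None]
def proj(s,P):
    K,d,R,o=cam(s)
    return cv2.projectPoints(np.array(P,float).reshape(-1,1,3),cv2.Rodrigues(R.T)[0],-R.T@o,K,d)[0].reshape(-1,2)
def save(s,n,box=None,size=(800,600)):
    im=s["img"]
    if box: im=im[box[1]:box[3],box[0]:box[2]]
    f=min(size[0]/im.shape[1],size[1]/im.shape[0])
    cv2.imwrite("pics/"+n+".png",cv2.cvtColor(cv2.resize(im,None,fx=f,fy=f,interpolation=cv2.INTER_CUBIC),cv2.COLOR_RGB2BGR))
E
python3 - <<'E'
from h import *
for n in("top","scene"):
    s=snapshot(n); save(s,n+"0"); np.savez(n+"0.npz",**{k:np.array(v) for k,v in s.items()}); print(n,s["origin"],s["orientation"],s["camera_matrix"])
print(status.read_state())
E
```

```text
pics
top [ 0.36946216 -0.0794258   1.23039169] [-2.13702106  2.17064021 -0.162233  ] [[352.70181573   0.         250.96576213]
 [  0.         352.70181573 192.38536728]
 [  0.           0.           1.        ]]
scene [0.98307421 0.73865899 0.91271569] [-0.69450253 -2.60764597  1.1804457 ] [[485.64311196   0.         261.33526929]
 [  0.         485.64311196 191.39677694]
 [  0.           0.           1.        ]]
{'clock': 0.1, 'qpos': array([ 1.04790085e+00,  3.59423371e-01,  1.51127895e+00,  1.86081035e-06,
        1.27251289e+00, -1.15103733e-01]), 'qd': array([ 0.00106406, -0.00116711, -0.00191384, -0.00105607, -0.00067973,
        0.00111235]), 'tau': array([-2.52903874e-04, -5.16360426e+01, -2.71405381e+01,  6.78161066e-02,
        2.75355281e-02, -6.44448301e-05]), 'eef_pos': array([0.23767604, 0.55030579, 0.24691657]), 'tool_rot': array([-6.36025894e-01, -3.07601398e+00,  2.41886171e-03]), 'ft_force': array([ 0.08411394,  0.19479796, -0.35591836]), 'wrist_torque': array([ 0.01031449,  0.00016396, -0.01562975]), 'grip_force': 0.0, 'finger_gap': 0.08803768912690246}
```

View pics/top0.png

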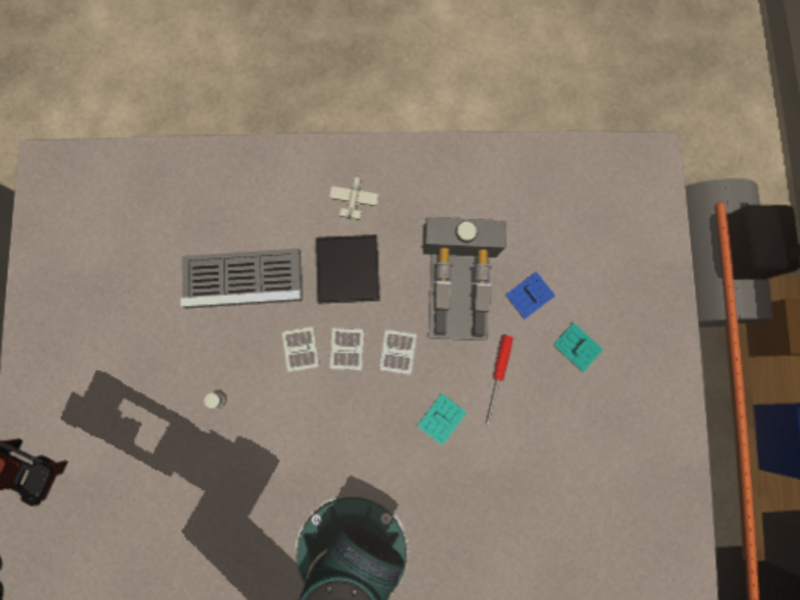

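View pics/scene0.png

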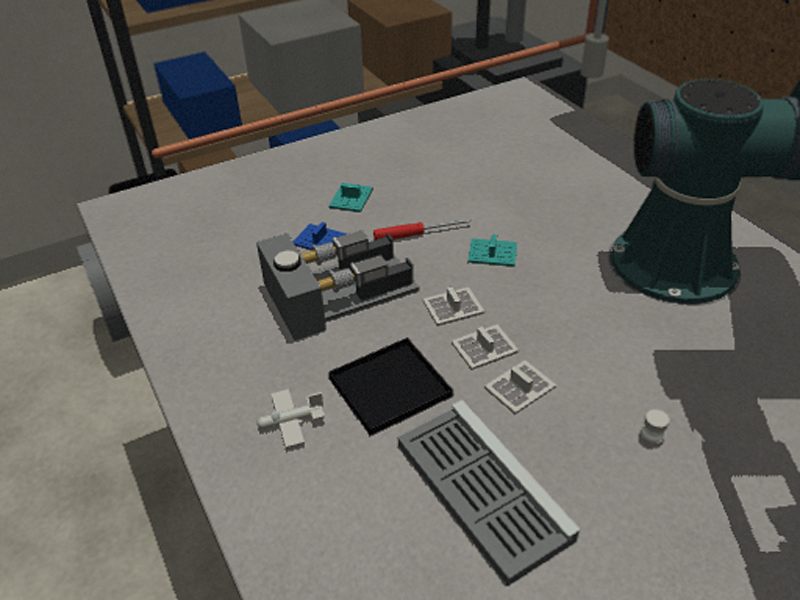

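The top view is laid out with world +x up and +y to the left. In view pixels:
- **Frame:** (240,278), lip on the near side
- **Tray:** (348,268)
- **Coupler:** sleeves near (444,257) and (483,259), traps near (442,295) and (481,297)
- **White plates:** (300,349), (347,349) and (398,352)
- **Jar, screwdriver, aeroplane:** clear of these

The scene view confirms three white plates plus blue and turquoise decoys.

```bash
python3 - <<'E'
from h import *
s=dict(np.load("top0.npz")); im=s["img"]
save(s,"coup",(262,130,332,225)); save(s,"frame",(105,145,255,245))
hsv=cv2.cvtColor(im,cv2.COLOR_RGB2HSV); 
v=hsv[...,2]; S=hsv[...,1]
def rects(m,z,box):
    mm=np.zeros_like(m); x0,y0,x1,y1=box; mm[y0:y1,x0:x1]=m[y0:y1,x0:x1]
    for c in cv2.findContours(mm,cv2.RETR_EXTERNAL,cv2.CHAIN_APPROX_NONE)[0]:
        if cv2.contourArea(c)<60: continue
        P=ray(s,c.reshape(-1,2),z)[:,:2].astype(np.float32)
        (cx,cy),(w,h),a=cv2.minAreaRect(P*1000); print(np.round([cx,cy,w,h,a],1), cv2.boundingRect(c))
print("tray"); rects(((v<45)).astype(np.uint8)*255,.016,(195,143,250,200))
print("plates"); 
m=((v>150)&(S<40)).astype(np.uint8)*255
m=cv2.morphologyEx(m,cv2.MORPH_CLOSE,np.ones((5,5)))
rects(m,.006,(170,205,275,245))
print("lip"); rects(((v>165)&(S<40)).astype(np.uint8)*255,.031,(110,180,196,200))
E
```

```text
tray
plates
[ 428.1 -103.8   76.5   97.2   81.1] (242, 210, 25, 30)
[437.    9.5  76.   94.4  86.4] (210, 209, 24, 28)
[437.1 112.8  94.4  75.    7.7] (180, 209, 24, 29)
lip
[549.7 243.9  17.4 263.8   2.9] (115, 186, 77, 10)
```

View pics/coup.png

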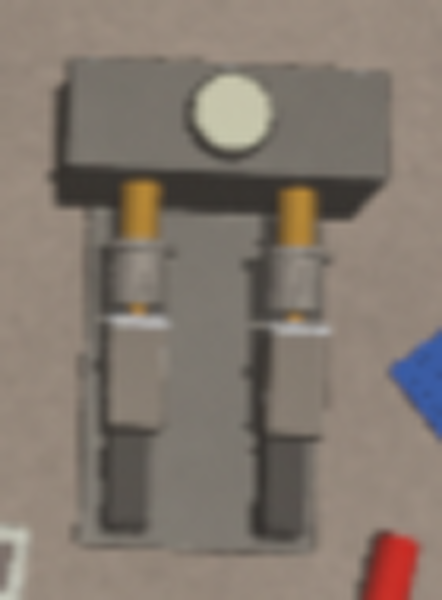

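View pics/frame.png

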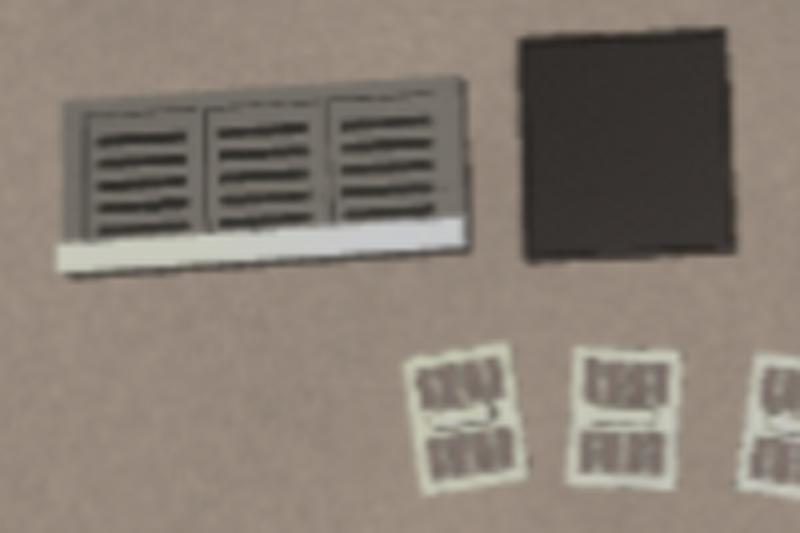

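In the coupler crop (u,v):
- **Sleeve rims:** (139,244) and (297,255)
- **Trap housings:** top faces centred near (137,377) and (297,383)
- **Block top corners:** (70,60), (390,72), (388,182), (66,165)

In the frame crop:
- **Lip:** runs (57,258) to (465,233)
- **Tray corners:** (519,37), (726,29), (736,255), (526,263)

Next I work out these positions and check them against the scene view.

```bash
python3 - <<'E'
from h import *
s=dict(np.load("top0.npz")); c=dict(np.load("scene0.npz"))
def P(uv,z,f,o): return ray(s,(np.array(uv,float)+.5)/f-.5+np.array(o),z)[:,:2]
fc=600/95; oc=(262,130); ff=800/150; of=(105,145)
B=P([(70,60),(390,72),(388,182),(66,165)],.112,fc,oc); print("block",B.round(4).tolist(),B.mean(0))
print("rims",P([(139.5,244),(297,255)],.075,fc,oc)); print("barrel axis",P([(139,280),(297,285)],.080,fc,oc))
T=P([(113,327),(168,325),(160,430),(108,427)],.08,fc,oc);print("trap1",T.mean(0),T.round(4).tolist())
T=P([(270,333),(327,333),(320,437),(268,433)],.08,fc,oc);print("trap0",T.mean(0),T.round(4).tolist())
print("base plate front",P([(80,545),(315,548)],.0,fc,oc))
T=P([(519,37),(726,29),(736,255),(526,263)],.016,ff,of);print("tray",T.mean(0),T.round(4).tolist())
L=P([(58,244),(463,216),(466,246),(57,272)],.031,ff,of);print("lip",L.mean(0),L.round(4).tolist())
F=P([(62,100),(460,76)],.021,ff,of);print("far frame edge",F)
# overlay hypothesis
yaw=lambda a:np.array([[np.cos(a),-np.sin(a)],[np.sin(a),np.cos(a)]])
b=B.mean(0); e=(B[0]-B[1])+(B[3]-B[2]); a=np.arctan2(-e[0],e[1]); print("coupler yaw",np.degrees(a)); R=yaw(a)
O=b-R@[.08,0]; print("coupler O",O)
for y in(-.042,.042): print("sleeve",O+R@[0,y],"rim pred",O+R@[.0145,y],"trap",O+R@[-.053,y])
E
```

```text
block [[0.7021, -0.1667], [0.6938, -0.3334], [0.6351, -0.3295], [0.6462, -0.1632]] [ 0.66928912 -0.24819448]
rims [[ 0.61189326 -0.20385004]
 [ 0.60483589 -0.28738602]]
barrel axis [[ 0.59152746 -0.20247112]
 [ 0.58770887 -0.28583856]]
trap1 [ 0.53990251 -0.20004338] [[0.5666, -0.1881], [0.5673, -0.217], [0.5118, -0.2111], [0.5138, -0.184]]
trap0 [ 0.53510088 -0.28337293] [[0.5623, -0.2706], [0.5618, -0.3007], [0.5069, -0.2947], [0.5094, -0.2675]]
base plate front [[ 0.45832221 -0.17398848]
 [ 0.45450615 -0.3044434 ]]
tray [0.6146206  0.00618992] [[0.6886, 0.0773], [0.692, -0.06], [0.5405, -0.0647], [0.5373, 0.0722]]
lip [0.54983149 0.24212651] [[0.5522, 0.3742], [0.5665, 0.1111], [0.5469, 0.109], [0.5339, 0.3742]]
far frame edge [[0.64981324 0.3791213 ]
 [0.66153563 0.11543792]]
coupler yaw -3.326147744477009
coupler O [ 0.58942389 -0.24355291]
sleeve [ 0.58698706 -0.28548216] rim pred [ 0.60146264 -0.28632344] trap [ 0.53407634 -0.28240712]
sleeve [ 0.59186071 -0.20162366] rim pred [ 0.60633629 -0.20246494] trap [ 0.53894999 -0.19854862]
```

Request:
carry_out([
  [[35.5, -75.3, 0, 20, 0.75], [35.5, -75.3, 0, 20, 0.75], [35.5, -75.3, 0, 20, 0.75], [35.5, -75.3, 0, 20, 0.75], [35.5, -75.3, 0, 20, 0.75], [35.5, -75.3, 0, 20, 0.75], [35.5, -75.3, 0, 20, 0.75], [35.5, -75.3, 0, 20, 0.75], [35.5, -75.3, 0, 20, 0.75], [35.5, -75.3, 0, 20, 0.75], [35.5, -75.3, 0, 20, 0.75], [35.5, -75.3, 0, 20, 0.75], [35.5, -75.3, 0, 20, 0.75], [35.5, -75.3, 0, 20, 0.75], [35.5, -75.3, 0, 20, 0.75], [35.5, -75.3, 0, 20, 0.75], [35.5, -75.3, 0, 20, 0.75], [35.5, -75.3, 0, 20, 0.75], [35.5, -75.3, 0, 20, 0.75], [35.5, -75.3, 0, 20, 0.75]],
], force=30)

```text
clock: 1.77
eef_pos: [0.5927, -0.2033, 0.2472]
tool_rot: [-0.093, -3.139, -0.001]
ft_force: [1.3, 0.5, -0.0]
finger_gap: 0.0657
grip_force: 0.0
```

Request:
carry_out([
  [[0, 0.1, -4, 0, 0.75], [0, 0.1, -8, 0, 0.75], [0, 0.1, -12, 0, 0.75], [0, 0.1, -13, 0, 0.75], [0, 0.1, -13, 0, 0.75]],
])

```text
clock: 2.18
eef_pos: [0.5896, -0.1991, 0.114]
tool_rot: [-0.092, -3.133, -0.005]
ft_force: [-0.3, 0.6, -0.5]
finger_gap: 0.066
grip_force: 0.0
```

```bash
python3 - <<'E'
from h import *
s=snapshot("scene"); save(s,"c1",(140,100,300,220))
R=np.array([[np.cos(-.058),-np.sin(-.058)],[np.sin(-.058),np.cos(-.058)]])
for O in([.5925,-.2025],[.588,-.2858]):
  for p in([-.017,.015],[.012,.019],[.017,.019],[-.023,.015],[-.083,.015]):
    q=np.array(O)+R@p; print(p,((proj(s,[*q,.065])[0]-[140,100]+.5)*5-.5).round(0))
print(status.read_state()["eef_pos"])
E
```

```text
[-0.017, 0.015] [446. 403.]
[0.012, 0.019] [399. 423.]
[0.017, 0.019] [390. 425.]
[-0.023, 0.015] [456. 399.]
[-0.083, 0.015] [556. 367.]
[-0.017, 0.015] [387. 318.]
[0.012, 0.019] [342. 336.]
[0.017, 0.019] [333. 339.]
[-0.023, 0.015] [397. 315.]
[-0.083, 0.015] [493. 285.]
[ 0.59163863 -0.19987228  0.11674716]
```

View pics/c1.png

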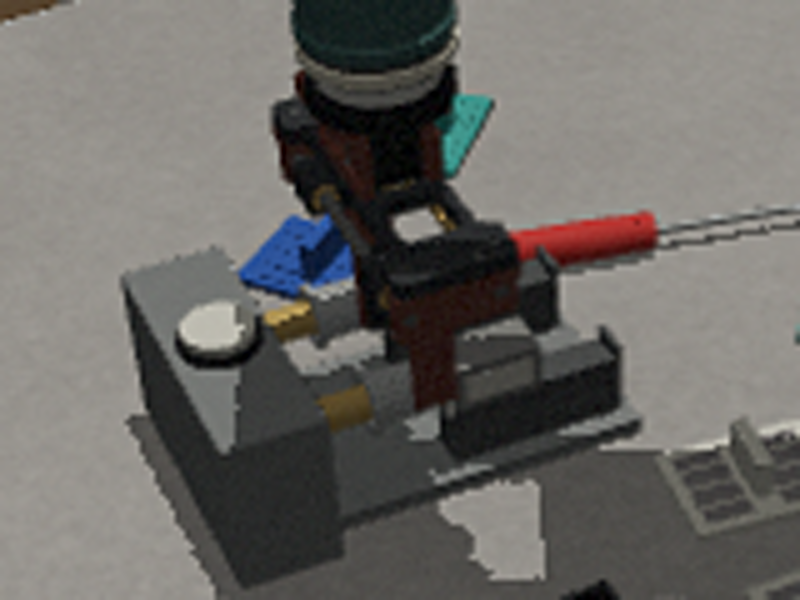

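The view shows the fingers straddling the near (+y) sleeve at about (430,350). The trap is at (500,370) and the rim near (378,400), so the sleeve is a few mm further +x than I estimated. I'll descend, pinch and pull.

Request:
carry_out([
  [[0.2, -0.1, -2.5, 0, 0.75], [0.2, -0.1, -4.5, 0, 0.75], [0.2, -0.1, -4.5, 0, 0.75], [0.2, -0.1, -4.5, 0, 0.75], [0.2, -0.1, -4.5, 0, 0.3], [0.2, -0.1, -4.5, 0, 0.2], [0.2, -0.1, -4.5, 0, 0.2], [0.2, -0.1, -4.5, 0, 0.2], [0.2, -0.1, -4.5, 0, 0.2], [0.2, -0.1, -4.5, 0, 0.2], [0.2, -0.1, -4.5, 0, 0.2], [0.2, -0.1, -4.5, 0, 0.2]],
], force=35)

```text
clock: 3.23
eef_pos: [0.5948, -0.2058, 0.0735]
tool_rot: [0.091, 3.139, -0.011]
ft_force: [-3.2, -14.6, 1.3]
finger_gap: 0.0297
grip_force: 35.0
```

Request:
carry_out([
  [[0.0, -0.35, 0, 0, 0.2], [0.4, -0.37, 0, 0, 0.2], [0.8, -0.4, 0, 0, 0.2], [1.2, -0.42, 0, 0, 0.2], [1.2, -0.42, 0, 0, 0.2], [1.2, -0.42, 0, 0, 0.2], [1.2, -0.42, 0, 0, 0.2]],
])

```text
clock: 3.82
eef_pos: [0.604, -0.2065, 0.0735]
tool_rot: [-0.091, -3.136, 0.002]
ft_force: [-9.6, -3.3, 10.6]
finger_gap: 0.0299
grip_force: 35.0
```

Request:
carry_out([
  [[0.3, -0.05, 0, 0, 0.2], [0.6, -0.05, 0, 0, 0.2], [0.6, -0.05, 0, 0, 0.2], [0.6, -0.05, 0, 0, 0.2], [0.6, -0.05, 0, 0, 0.2], [0.6, -0.05, 0, 0, 0.2], [0.6, -0.05, 0, 0, 0.2], [0.6, -0.05, 0, 0, 0.2], [0.6, -0.05, 0, 0, 0.2], [0.6, -0.05, 0, 0, 0.2]],
])

```text
clock: 4.65
eef_pos: [0.6056, -0.2066, 0.0733]
tool_rot: [-0.09, -3.128, 0.0]
ft_force: [-21.1, -5.5, 18.8]
finger_gap: 0.0302
grip_force: 35.0
```

Request:
carry_out([
  [[0.2, -0.05, 0, 0, 0.75], [0, 0, 0, 0, 0.75], [-0.5, 0, 0, 0, 0.75], [-0.5, 0, 0, 0, 0.75], [-1, 0, 3, 0, 0.75], [-1, 0, 6, 0, 0.75], [-2.3, -4.1, 6, 0, 0.75], [-2.3, -8.3, 6, 0, 0.75], [-2.3, -8.3, 6, 0, 0.75], [-2.3, -8.3, 6, 0, 0.75], [-2.3, -8.3, 3, 0, 0.75], [-2.3, -8.3, 0, 0, 0.75], [-2.3, -8.3, 0, 0, 0.75], [-2.3, -8.3, 0, 0, 0.4], [-2.3, -8.3, 0, 0, 0.2], [-2.3, -8.3, 0, 0, 0.2], [-2.3, -8.3, 0, 0, 0.2], [-2.3, -8.3, 0, 0, 0.2], [-2.3, -8.3, 0, 0, 0.2], [-2.3, -8.3, 0, 0, 0.2]],
])

```text
clock: 6.32
eef_pos: [0.5902, -0.2899, 0.0738]
tool_rot: [0.092, 3.138, -0.003]
ft_force: [-0.6, -1.1, 4.9]
finger_gap: 0.0298
grip_force: 35.0
```

Request:
carry_out([
  [[0.4, -0.02, 0, 0, 0.2], [0.8, -0.05, 0, 0, 0.2], [1.2, -0.07, 0, 0, 0.2], [1.6, -0.09, 0, 0, 0.2], [1.8, -0.1, 0, 0, 0.2], [1.8, -0.1, 0, 0, 0.2], [1.8, -0.1, 0, 0, 0.2], [1.8, -0.1, 0, 0, 0.2], [1.8, -0.1, 0, 0, 0.2], [1.8, -0.1, 0, 0, 0.2], [1.8, -0.1, 0, 0, 0.2], [1.8, -0.1, 0, 0, 0.2], [1.8, -0.1, 0, 0, 0.2]],
])

```text
clock: 7.4
eef_pos: [0.6029, -0.2906, 0.0732]
tool_rot: [-0.091, -3.132, 0.0]
ft_force: [-14.1, -3.7, 13.2]
finger_gap: 0.0294
grip_force: 45.0
```

Request:
carry_out([
  [[0.3, -0.05, 0, 0, 0.2], [0.6, -0.05, 0, 0, 0.2], [0.6, -0.05, 0, 0, 0.2], [0.6, -0.05, 0, 0, 0.2], [0.6, -0.05, 0, 0, 0.2], [0.6, -0.05, 0, 0, 0.2], [0.6, -0.05, 0, 0, 0.2], [0.6, -0.05, 0, 0, 0.2]],
])

```text
clock: 8.07
eef_pos: [0.6032, -0.2905, 0.0732]
tool_rot: [-0.09, -3.121, -0.002]
ft_force: [-30.2, -3.3, 24.8]
finger_gap: 0.0301
grip_force: 46.2
```

Request:
carry_out([
  [[0.2, -0.05, 0, 0, 0.75], [0, 0, 0, 0, 0.75], [-0.5, 0, 0, 0, 0.75], [-0.5, 0, 0, 0, 0.75], [-1, 0, 3, 0, 0.75], [-1, 0, 6, 0, 0.75], [-3, 4, 10, 0, 0.75], [-5, 8, 13, 0, 0.75], [-5, 12, 13, 0, 0.75], [-5, 16, 13, 0, 0.75], [-5, 20, 13, 0, 0.75], [-5, 24, 13, 0, 0.75], [-5, 24, 13, 0, 0.75]],
])

```text
clock: 9.15
eef_pos: [0.5633, -0.046, 0.2034]
tool_rot: [0.09, 3.139, 0.003]
ft_force: [0.0, -0.6, 0.2]
finger_gap: 0.0661
grip_force: 0.0
```

```bash
python3 - <<'E'
from h import *
s=snapshot("top"); save(s,"c2",(255,130,335,225)); c=snapshot("scene"); save(c,"s2",(130,120,330,270))
np.savez("top2.npz",**{k:np.array(v) for k,v in s.items()})
E
```

```text
(no output)
```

View pics/c2.png

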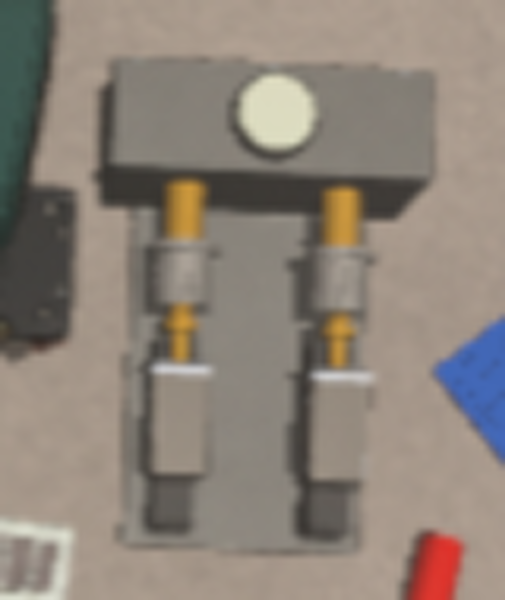

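View pics/s2.png

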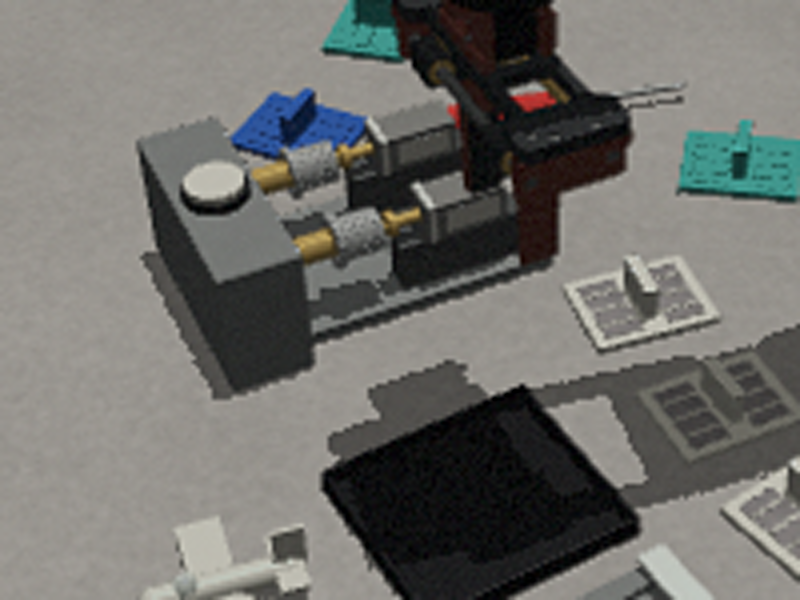

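Both traps popped out by about 23 mm. Their tops are now at crop (180,421) and (340,430), the noses are just clear, and both sleeves are home. I'll grasp the +y trap.

Request:
carry_out([
  [[-2, -4, 0, 0, 0.65], [-3, -8, 0, 0, 0.65], [-4.6, -12, 0, 0, 0.65], [-4.6, -15.6, 0, 0, 0.65], [-4.6, -15.6, -4, 0, 0.65], [-4.6, -15.6, -8, 0, 0.65], [-4.6, -15.6, -10, 0, 0.65], [-4.6, -15.6, -12, 0, 0.65], [-4.6, -15.6, -12, 0, 0.65], [-4.6, -15.6, -12, 0, 0.4], [-4.6, -15.6, -12, 0, 0.2], [-4.6, -15.6, -12, 0, 0.2], [-4.6, -15.6, -12, 0, 0.2], [-4.6, -15.6, -12, 0, 0.2], [-4.6, -15.6, -12, 0, 0.2]],
], force=30)

```text
clock: 10.5
eef_pos: [0.5184, -0.2069, 0.084]
tool_rot: [0.092, 3.138, -0.002]
ft_force: [-0.4, 1.0, 7.1]
finger_gap: 0.0297
grip_force: 30.0
```

Request:
carry_out([
  [[-0.4, 0, 0, 0, 0.2], [-0.8, 0, 0, 0, 0.2], [-1, 0, 2, 0, 0.2], [-1, 0, 5, 0, 0.2], [0, 4, 5, 5, 0.2], [2, 8, 5, 5, 0.2], [4, 12, 5, 5, 0.2], [6, 16, 5, 5, 0.2], [8.3, 20, 5, 5, 0.2], [8.3, 24.1, 4, 5, 0.2], [8.3, 24.1, 1, 5, 0.2], [8.3, 24.1, -1, 5, 0.2], [8.3, 24.1, -2, 5, 0.2], [8.3, 24.1, -2, 5, 0.2]],
])

```text
clock: 11.67
eef_pos: [0.5979, 0.0347, 0.0601]
tool_rot: [0.046, -3.136, -0.0]
ft_force: [-0.1, -0.2, -0.3]
finger_gap: 0.0298
grip_force: 30.0
```

Request:
carry_out([
  [[0.2, 0, -1, 0, 0.2], [0.2, 0, -1.8, 0, 0.2], [0.2, 0, -2.15, 0, 0.2], [0.2, 0, -2.15, 0, 0.2], [0.2, 0, -2.15, 0, 0.2], [0.2, 0, -2.15, 0, 0.2]],
])

```text
clock: 12.17
eef_pos: [0.6029, 0.0342, 0.0417]
tool_rot: [-0.044, 3.14, -0.0]
ft_force: [0.2, -0.3, -0.5]
finger_gap: 0.0296
grip_force: 30.0
```

Request:
carry_out([
  [[0, 0, -0.35, 0, 0.2], [0, 0, -0.35, 0, 0.2], [0, 0, -0.35, 0, 0.2], [0, 0, -0.35, 0, 0.47], [0, 0, -0.35, 0, 0.47], [0, 0, -0.35, 0, 0.47], [0, 0, 2, 0, 0.47], [0, 0, 5, 0, 0.5], [0, -2, 9, 0, 0.6], [-2, -6, 9, -5, 0.65], [-4, -10, 9, -5, 0.65], [-6, -14, 9, -5, 0.65], [-8, -18, 9, -5, 0.65], [-9, -22, 9, -5, 0.65], [-9, -26, 9, -5, 0.65], [-9, -30, 9, -5, 0.65], [-9, -32.1, 9, -5, 0.65], [-9, -32.1, 9, -5, 0.65], [-9, -32.1, 9, -5, 0.65]],
])

```text
clock: 13.75
eef_pos: [0.5122, -0.2881, 0.131]
tool_rot: [0.097, 3.14, -0.0]
ft_force: [-0.3, -0.1, 0.4]
finger_gap: 0.0573
grip_force: 0.0
```

Request:
carry_out([
  [[0, 0.1, -2.5, 0, 0.65], [0, 0.1, -4.7, 0, 0.65], [0, 0.1, -4.7, 0, 0.65], [0, 0.1, -4.7, 0, 0.4], [0, 0.1, -4.7, 0, 0.2], [0, 0.1, -4.7, 0, 0.2], [0, 0.1, -4.7, 0, 0.2], [0, 0.1, -4.7, 0, 0.2], [0, 0.1, -4.7, 0, 0.2], [-0.4, 0.1, -4.7, 0, 0.2], [-0.8, 0.1, -4.7, 0, 0.2], [-1, 0.1, -2.5, 0, 0.2], [-1, 0.1, 0.5, 0, 0.2], [-1, 0.1, 0.5, 0, 0.2], [-1, 0.1, 0.5, 0, 0.2]],
])

```text
clock: 15.0
eef_pos: [0.5028, -0.2862, 0.1373]
tool_rot: [0.092, 3.138, -0.003]
ft_force: [-0.1, 0.5, -1.1]
finger_gap: 0.0299
grip_force: 30.0
```

Request:
carry_out([
  [[2, 4, 0, 5, 0.2], [4, 8, 0, 5, 0.2], [6, 12, 0, 5, 0.2], [8, 16, 0, 5, 0.2], [10.1, 20, 0, 5, 0.2], [10.1, 24, 0, 5, 0.2], [10.1, 25.8, -2, 5, 0.2], [10.1, 25.8, -5, 5, 0.2], [10.1, 25.8, -7.5, 5, 0.2], [10.1, 25.8, -8.5, 5, 0.2], [10.1, 25.8, -9.3, 5, 0.2], [10.1, 25.8, -9.6, 5, 0.2], [10.1, 25.8, -9.7, 5, 0.2], [10.1, 25.8, -9.8, 5, 0.2], [10.1, 25.8, -9.8, 5, 0.2]],
])

```text
clock: 16.25
eef_pos: [0.6032, -0.0281, 0.0393]
tool_rot: [0.043, -3.141, -0.0]
ft_force: [-1.3, 0.1, 2.7]
finger_gap: 0.0296
grip_force: 30.0
```

Request:
carry_out([
  [[0, 0, 0, 0, 0.47], [0, 0, 0, 0, 0.47], [0, 0, 0, 0, 0.47], [0, 0, 2, 0, 0.47], [0, 0, 5, 0, 0.5], [-2, -2, 9, 0, 0.7], [-4, -6, 13, 0, 0.7], [-6, -10, 15, 0, 0.7], [-8, -14, 16, 0, 0.7], [-10, -18, 16, 0, 0.7], [-10, -22, 16, 0, 0.7], [-10, -22, 16, 0, 0.7]],
])

```text
clock: 17.25
eef_pos: [0.5026, -0.2504, 0.1994]
tool_rot: [-0.044, 3.14, -0.003]
ft_force: [1.2, -0.4, 0.3]
finger_gap: 0.0617
grip_force: 0.0
```

```bash
cat >> h.py <<'E'
def plates(s,box=(100,130,290,260)):
    hsv=cv2.cvtColor(s["img"],cv2.COLOR_RGB2HSV); m=((hsv[...,2]>150)&(hsv[...,1]<40)).astype(np.uint8)*255
    m=cv2.morphologyEx(m,cv2.MORPH_CLOSE,np.ones((5,5))); x0,y0,x1,y1=box; mm=np.zeros_like(m); mm[y0:y1,x0:x1]=m[y0:y1,x0:x1]
    for c in cv2.findContours(mm,cv2.RETR_EXTERNAL,cv2.CHAIN_APPROX_NONE)[0]:
        if cv2.contourArea(c)<150: continue
        P=ray(s,c.reshape(-1,2),.006)[:,:2].astype(np.float32)
        (cx,cy),(w,h),a=cv2.minAreaRect(P*1000); 
        if w<h: a-=90
        print(np.round([cx,cy,w,h,a],1))
E
python3 - <<'E'
from h import *
s=snapshot("top"); save(s,"t3",(100,130,290,260)); np.savez("top3.npz",**{k:np.array(v) for k,v in s.items()})
plates(s)
print(status.read_state()["eef_pos"])
E
```

```text
[447.7   8.9  76.   74.2  85.4]
[438.3 113.6  92.7  74.9   7.3]
[595.3 250.9 118.7 269.  -89.9]
[ 0.50261945 -0.25592137  0.19977332]
```

View pics/t3.png

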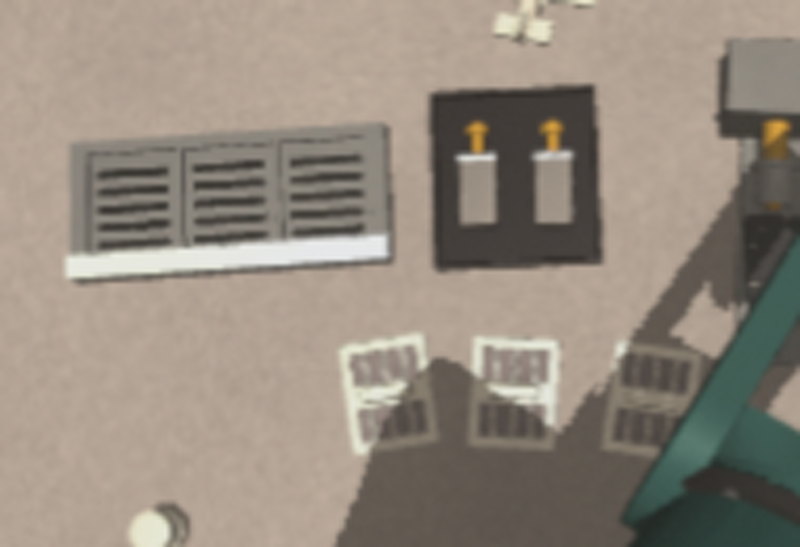

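Both traps lie flat in the tray at view (478,190) and (553,190), and the three plates have not moved. I'll use the known trap placements to calibrate the camera bias.

```bash
python3 - <<'E'
from h import *
s=dict(np.load("top3.npz")); f=800/190
P=lambda uv,z:ray(s,(np.array(uv,float)+.5)/f-.5+[100,130],z)[:,:2].round(4)
print("traps",P([(478,190),(553.5,190)],.034))
L=P([(67,256),(388,236),(389,261),(67,279)],.031); print("lip",L,L.mean(0))
print("ribs between bays",P([(184,200),(281,195)],.021)); print("far kerb inner",P([(137,152),(229,147),(326,141)],.021))
E
```

```text
traps [[ 0.601   0.0359]
 [ 0.6001 -0.026 ]]
lip [[0.5519 0.374 ]
 [0.5644 0.1098]
 [0.5438 0.1089]
 [0.5328 0.3733]] [0.548225 0.2415  ]
ribs between bays [[0.5989 0.2814]
 [0.6018 0.2006]]
far kerb inner [[0.6403 0.3221]
 [0.6432 0.2449]
 [0.647  0.1638]]
```

Request:
carry_out([
  [[-1, 4, 0, 6, 0.7], [-2, 8, 0, 6, 0.7], [-3, 12, 0, 6, 0.7], [-4, 16, 0, 6, 0.7], [-5, 20, 0, 6, 0.7], [-6, 24, 0, 6, 0.7], [-6.5, 28, 0, 6, 0.7], [-6.5, 32, -3, 6, 0.7], [-6.5, 36, -7, 6, 0.7], [-6.5, 36, -10, 6, 0.7], [-6.5, 36, -10, 6, 0.7], [-6.5, 36, -10, 6, 0.7], [-6.5, 36, -10, 6, 0.7], [-6.5, 36, -10, 6, 0.7]],
])

```text
clock: 18.47
eef_pos: [0.4399, 0.1117, 0.0995]
tool_rot: [-0.207, 3.132, -0.0]
ft_force: [0.6, -0.2, 0.6]
finger_gap: 0.0614
grip_force: 0.0
```

Request:
carry_out([
  [[-0.2, 0, -3, 0, 0.7], [-0.2, 0, -6, 0, 0.7], [-0.2, 0, -6.5, 0, 0.7], [-0.2, 0, -6.5, 0, 0.7], [-0.2, 0, -6.5, 0, 0.5], [-0.2, 0, -6.5, 0, 0.35], [-0.2, 0, -6.5, 0, 0.35], [-0.2, 0, -6.5, 0, 0.35], [-0.2, 0, -6.5, 0, 0.35], [-0.2, 0, -6.5, 0, 0.35], [-0.2, 0, -6.5, 0, 0.35]],
], force=15)

```text
clock: 19.38
eef_pos: [0.4376, 0.1125, 0.0344]
tool_rot: [-0.21, 3.132, -0.001]
ft_force: [0.3, -2.1, 8.9]
finger_gap: 0.0397
grip_force: 15.0
```

Request:
carry_out([
  [[0, 0, 3, 0, 0.35], [0, 0, 6, 0, 0.35], [3, 3, 6, -4.7, 0.35], [6, 6, 6, -4.7, 0.35], [9, 9, 6, -4.7, 0.35], [12, 12, 6, -4.7, 0.35], [14.4, 15, 6, -4.7, 0.35], [16.4, 18, 6, -4.7, 0.35], [16.4, 21, 6, -4.7, 0.35], [16.4, 21, 4.5, -4.7, 0.35], [16.4, 21, 4.5, -4.7, 0.35], [16.4, 21, 4.5, -4.7, 0.35], [16.4, 21, 4.5, -4.7, 0.35]],
])

```text
clock: 20.47
eef_pos: [0.5999, 0.3216, 0.0783]
tool_rot: [0.08, -3.14, 0.001]
ft_force: [0.1, -0.4, 0.5]
finger_gap: 0.0399
grip_force: 15.0
```

```bash
python3 - <<'E'
from h import *
s=snapshot("scene"); save(s,"s4",(230,220,400,385)); print(status.read_state()["eef_pos"],status.read_state()["finger_gap"],status.read_state()["ft_force"])
E
```

```text
[0.60030209 0.32155732 0.07869684] 0.04011347157946681 [ 0.16366428  0.2511486  -1.32881329]
```

View pics/s4.png

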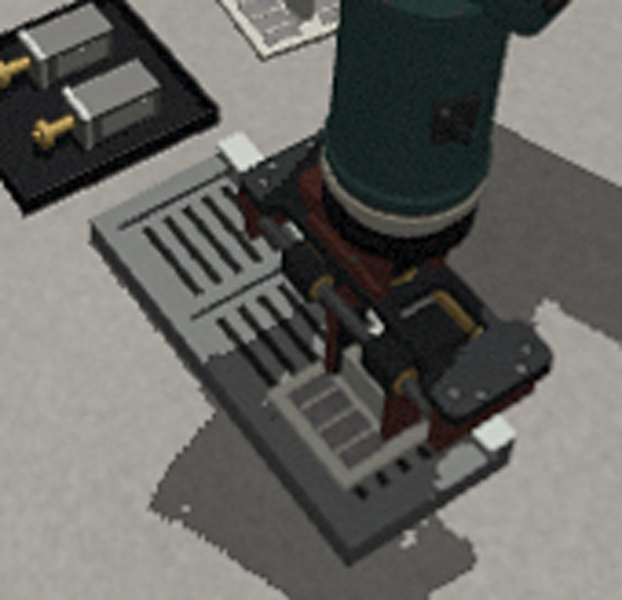

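The plate hangs level over the +y bay, with its far edge over the kerb at about (350,480). Lowering it now.

Request:
carry_out([
  [[0.25, 0, -1, 0, 0.35], [0.25, 0, -2, 0, 0.35], [0.25, 0, -2.3, 0, 0.35], [0.25, 0, -2.5, 0, 0.35], [0.25, 0, -2.5, 0, 0.35], [0.25, 0, -2.5, 0, 0.35]],
], force=12)

```text
clock: 21.02
eef_pos: [0.6029, 0.3222, 0.0528]
tool_rot: [0.08, -3.14, 0.0]
ft_force: [-0.1, -0.2, -0.3]
finger_gap: 0.0397
grip_force: 12.0
```

Request:
carry_out([
  [[0, 0, -0.2, 0, 0.35], [0, 0, -0.2, 0, 0.35], [0, 0, -0.2, 0, 0.35]],
])

```text
clock: 21.27
eef_pos: [0.6034, 0.3224, 0.052]
tool_rot: [-0.081, 3.14, -0.0]
ft_force: [-1.2, -1.3, 5.4]
finger_gap: 0.0398
grip_force: 12.0
```

```bash
python3 - <<'E'
from h import *
s=snapshot("scene"); save(s,"s5",(270,270,390,385)); x=status.read_state(); print(x["eef_pos"],x["ft_force"])
E
```

```text
[0.60341455 0.32241773 0.05199329] [-1.33684636 -0.58166185  5.76199412]
```

View pics/s5.png

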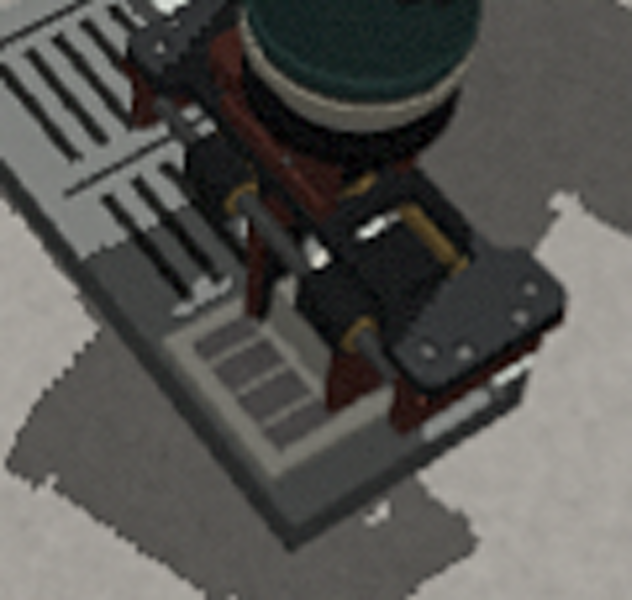

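The plate rests on the kerb with 5.5 N of upward force. Its far corners are at about (165,340) and (275,478), and the frame's far corner is at (290,535). I'll measure its lateral position relative to the frame.

```bash
python3 - <<'E'
from h import *
s=snapshot("scene"); f=600/115
P=lambda uv,z:ray(s,(np.array(uv,float)+.5)/f-.5+[270,270],z)[:,:2].round(4)
print(P([(165,340),(276,480)],.027),P([(290,530)],.021),P([(65,192),(178,130)],.021))
# predictions: frame centre, yaw
a=np.radians(2.9);R=np.array([[np.cos(a),-np.sin(a)],[np.sin(a),np.cos(a)]])
for p in ([.058,.1325,.021],[.047,.1185,.021],[.047,.0435,.021],[.0535,.116,.027],[.0535,.046,.027],[.047,.0405,.021]):
    q=np.array([.597,.241])+R@p[:2]; print(p,((proj(s,[*q,p[2]])[0]-[270,270]+.5)*f-.5).round(0))
E
```

```text
[[0.6507 0.2911]
 [0.6471 0.3625]] [[0.6519 0.3793]] [[0.6464 0.208 ]
 [0.5882 0.2052]]
[0.058, 0.1325, 0.021] [293. 519.]
[0.047, 0.1185, 0.021] [294. 475.]
[0.047, 0.0435, 0.021] [178. 330.]
[0.0535, 0.116, 0.027] [277. 471.]
[0.0535, 0.046, 0.027] [169. 334.]
[0.047, 0.0405, 0.021] [173. 325.]
```

Request:
carry_out([
  [[0, 0.15, -0.2, 0, 0.35], [0, 0.15, -0.4, 0, 0.35], [0, 0.15, -0.4, 0, 0.35], [0, 0.15, -0.4, 0, 0.35]],
])

```text
clock: 21.7
eef_pos: [0.6042, 0.3228, 0.0498]
tool_rot: [-0.081, 3.138, -0.003]
ft_force: [-3.6, -6.1, 17.5]
finger_gap: 0.0397
grip_force: 19.6
```

Request:
carry_out([
  [[-0.2, 0, 0.1, 0, 0.35], [-0.4, 0, 0.1, 0, 0.35], [-0.6, 0, 0.1, 0, 0.35], [-0.8, 0, 0.1, 0, 0.35], [-0.8, 0, 0.1, 0, 0.35], [-0.8, 0, 0.1, 0, 0.35]],
])

```text
clock: 22.2
eef_pos: [0.5973, 0.3248, 0.0497]
tool_rot: [-0.081, 3.136, 0.002]
ft_force: [2.0, -0.8, 7.1]
finger_gap: 0.0396
grip_force: 16.1
```

```bash
python3 - <<'E'
from h import *
s=snapshot("scene"); save(s,"s6",(270,270,390,385)); x=status.read_state(); print(x["eef_pos"],x["ft_force"],x["wrist_torque"])
E
```

```text
[0.59728971 0.32475774 0.04969136] [ 1.69766232 -0.59758242  7.75565564] [-0.06837378 -0.25640233 -0.01245014]
```

View pics/s6.png

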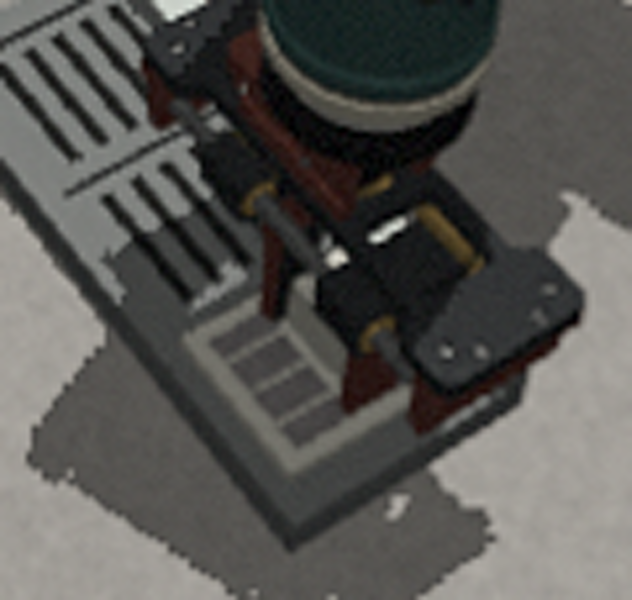

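The plate slid in: its far edge has moved inward, with corners at (187,340) and (293,475). I'll continue sliding and press the far edge down.

Request:
carry_out([
  [[-0.2, 0, 0, 0, 0.35], [-0.4, 0, -0.1, 0, 0.35], [-0.4, 0, -0.2, 0, 0.35], [-0.4, 0, -0.3, 0, 0.35], [-0.4, 0, -0.3, 0, 0.35]],
])

```text
clock: 22.67
eef_pos: [0.5923, 0.3246, 0.0464]
tool_rot: [-0.081, 3.138, 0.002]
ft_force: [1.8, -0.1, 9.9]
finger_gap: 0.0398
grip_force: 12.3
```

Request:
carry_out([
  [[0, 0, 0, 0, 0.65], [0, 0, 0, 0, 0.65], [0, 0, 0, 0, 0.65], [0, 0, 2, 0, 0.65], [0, 0, 4.5, 0, 0.5], [1.5, 0.1, 4.5, 0, 0], [3.2, 0.15, 4.5, 0, 0], [3.2, 0.15, 4.5, 0, 0], [3.2, 0.15, 4.5, 0, 0], [3.2, 0.15, 4.5, 0, 0], [3.2, 0.15, 3, 0, 0], [3.2, 0.15, 1.5, 0, 0], [3.2, 0.15, 1, 0, 0], [3.2, 0.15, 1, 0, 0]],
])

```text
clock: 23.83
eef_pos: [0.6203, 0.3248, 0.0529]
tool_rot: [0.081, -3.136, 0.003]
ft_force: [-1.3, 0.4, 0.6]
finger_gap: 0.0005
grip_force: 0.0
```

Request:
carry_out([
  [[0.3, 0, -0.3, 0, 0], [0.3, 0, -0.5, 0, 0], [0.3, 0, -0.7, 0, 0], [0.3, 0, -0.7, 0, 0], [0.3, 0, -0.7, 0, 0]],
])

```text
clock: 24.25
eef_pos: [0.6261, 0.3255, 0.0484]
tool_rot: [-0.08, 3.14, 0.0]
ft_force: [0.1, -0.3, 0.5]
finger_gap: 0.0003
grip_force: 0.0
```

Request:
carry_out([
  [[0, 0, -0.3, 0, 0], [0, 0, -0.5, 0, 0], [0, 0, -0.5, 0, 0], [0, 0, -0.5, 0, 0]],
])

```text
clock: 24.58
eef_pos: [0.6267, 0.3257, 0.0463]
tool_rot: [-0.081, 3.139, 0.001]
ft_force: [-5.1, -1.7, 18.6]
finger_gap: 0.0004
grip_force: 9.3
```

Request:
carry_out([
  [[0, 0, 3, 0, 0.3], [0, 0, 7, 0, 0.7], [0, 0, 10, 0, 0.7], [0, 0, 10, 0, 0.7]],
])

```text
clock: 24.92
eef_pos: [0.6302, 0.3273, 0.1508]
tool_rot: [-0.08, 3.129, 0.007]
ft_force: [1.2, 0.7, 1.2]
finger_gap: 0.0235
grip_force: 0.0
```

```bash
python3 - <<'E'
from h import *
s=snapshot("top"); plates(s,(170,195,290,260)); print(status.read_state()["eef_pos"])
x0,y0,x1,y1=100,130,290,260
save(s,"t7",(100,130,290,260))
E
```

```text
[ 428.  -104.1   76.5   96.9   -9.5]
[436.3   9.3  76.3  95.4  -4.2]
[0.6288448  0.32664777 0.14779618]
```

Request:
carry_out([
  [[-2, -3.5, 0, -7, 0.7], [-4, -7, 0, -7, 0.7], [-6, -10.5, 0, -7, 0.7], [-8, -14, 0, -7, 0.7], [-10, -17.5, 0, -7, 0.7], [-12, -21, 0, -7, 0.7], [-14, -24.5, 0, -7, 0.7], [-17, -28, 0, -7, 0.7], [-19, -31.9, -2, -7, 0.7], [-19, -31.9, -5, -7, 0.7], [-19, -31.9, -5, -7, 0.7], [-19, -31.9, -5, -7, 0.7]],
], force=15)

```text
clock: 25.97
eef_pos: [0.4339, 0.0065, 0.0919]
tool_rot: [-0.115, -3.134, -0.001]
ft_force: [-0.3, 0.3, -0.3]
finger_gap: 0.0611
grip_force: 0.0
```

Request:
carry_out([
  [[0.2, 0.1, -3, 0, 0.7], [0.2, 0.1, -5.8, 0, 0.7], [0.2, 0.1, -5.8, 0, 0.7], [0.2, 0.1, -5.8, 0, 0.7], [0.2, 0.1, -5.8, 0, 0.5], [0.2, 0.1, -5.8, 0, 0.35], [0.2, 0.1, -5.8, 0, 0.35], [0.2, 0.1, -5.8, 0, 0.35], [0.2, 0.1, -5.8, 0, 0.35], [0.2, 0.1, -5.8, 0, 0.35], [0.2, 0.1, -5.8, 0, 0.35]],
])

```text
clock: 26.88
eef_pos: [0.439, 0.0075, 0.0364]
tool_rot: [0.112, 3.137, -0.0]
ft_force: [-0.6, 1.7, 8.7]
finger_gap: 0.0398
grip_force: 15.0
```

Request:
carry_out([
  [[0, 0, 3, 0, 0.35], [0, 0, 6, 0, 0.35], [3, 3, 6, 7, 0.35], [6, 6, 6, 7, 0.35], [9, 9, 6, 7, 0.35], [12, 12, 6, 7, 0.35], [14.4, 15, 6, 7, 0.35], [17, 18, 6, 7, 0.35], [17, 21, 6, 7, 0.35], [17, 23.7, 5, 7, 0.35], [17, 23.7, 4, 7, 0.35], [17, 23.7, 4, 7, 0.35], [17, 23.7, 4, 7, 0.35], [17, 23.7, 4, 7, 0.35]],
])

```text
clock: 28.05
eef_pos: [0.6078, 0.2433, 0.0754]
tool_rot: [0.079, -3.14, 0.001]
ft_force: [0.6, -0.4, 0.3]
finger_gap: 0.0398
grip_force: 15.0
```

Request:
carry_out([
  [[0.15, 0.1, -1, 0, 0.35], [0.15, 0.1, -1.8, 0, 0.35], [0.15, 0.1, -2.1, 0, 0.35], [0.15, 0.1, -2.3, 0, 0.35], [0.15, 0.1, -2.5, 0, 0.35], [0.15, 0.1, -2.5, 0, 0.35], [0.15, 0.1, -2.5, 0, 0.35]],
], force=12)

```text
clock: 28.63
eef_pos: [0.6106, 0.2447, 0.0516]
tool_rot: [-0.08, 3.139, -0.001]
ft_force: [-1.0, -3.0, 10.6]
finger_gap: 0.0401
grip_force: 12.0
```

Contact is the same as for the first plate, so I'll slide it under the lip and press.

Request:
carry_out([
  [[-0.2, 0, -0.1, 0, 0.35], [-0.4, 0, -0.1, 0, 0.35], [-0.6, 0, -0.1, 0, 0.35], [-0.8, 0, -0.1, 0, 0.35], [-1, 0, -0.1, 0, 0.35], [-1.2, 0, -0.2, 0, 0.35], [-1.2, 0, -0.3, 0, 0.35], [-1.2, 0, -0.4, 0, 0.35], [-1.2, 0, -0.4, 0, 0.35]],
])

```text
clock: 29.38
eef_pos: [0.6028, 0.2453, 0.0497]
tool_rot: [-0.08, 3.13, 0.001]
ft_force: [3.6, -4.3, 16.3]
finger_gap: 0.0398
grip_force: 15.6
```

Request:
carry_out([
  [[-0.1, 0, 0.1, 0, 0.35], [-0.2, 0, 0.1, 0, 0.35], [-0.2, 0, 0.1, 0, 0.35], [-0.2, 0, 0, 0, 0.35]],
])

```text
clock: 29.72
eef_pos: [0.5979, 0.245, 0.047]
tool_rot: [-0.08, 3.136, -0.0]
ft_force: [4.7, -2.9, 5.5]
finger_gap: 0.0397
grip_force: 12.0
```

Request:
carry_out([
  [[0, 0, 0, 0, 0.65], [0, 0, 0, 0, 0.65], [0, 0, 0, 0, 0.65], [0, 0, 2, 0, 0.65], [0, 0, 4.5, 0, 0.5], [1.5, 0.1, 4.5, 0, 0], [3.4, 0.15, 4.5, 0, 0], [3.4, 0.15, 4.5, 0, 0], [3.4, 0.15, 4.5, 0, 0], [3.4, 0.15, 4.5, 0, 0], [3.4, 0.15, 3, 0, 0], [3.4, 0.15, 1.5, 0, 0], [3.4, 0.15, 0.7, 0, 0], [3.4, 0.15, 0.4, 0, 0], [3.4, 0.15, 0.4, 0, 0], [3.4, 0.15, 0.4, 0, 0]],
])

```text
clock: 31.05
eef_pos: [0.6292, 0.247, 0.0502]
tool_rot: [0.081, -3.14, 0.0]
ft_force: [-0.2, -0.1, -0.1]
finger_gap: 0.0003
grip_force: 0.0
```

Request:
carry_out([
  [[0.2, 0, -0.2, 0, 0], [0.2, 0, -0.4, 0, 0], [0.2, 0, -0.6, 0, 0], [0.2, 0, -0.6, 0, 0], [0.2, 0, -0.6, 0, 0]],
])

```text
clock: 31.47
eef_pos: [0.6325, 0.2472, 0.0463]
tool_rot: [-0.08, 3.138, 0.001]
ft_force: [-2.8, -1.4, 11.3]
finger_gap: 0.0007
grip_force: 5.8
```

Request:
carry_out([
  [[0, 0, 3, 0, 0.3], [0, 0, 7, 0, 0.7], [0, 0, 10, 0, 0.7], [0, 0, 10, 0, 0.7]],
])

```text
clock: 31.8
eef_pos: [0.636, 0.2483, 0.1517]
tool_rot: [-0.08, 3.129, 0.004]
ft_force: [0.8, 0.9, 0.8]
finger_gap: 0.0238
grip_force: 0.0
```

```bash
python3 - <<'E'
from h import *
s=snapshot("top"); plates(s,(170,195,290,260)); print(status.read_state()["eef_pos"])
E
```

```text
[ 428.7 -103.8   76.3   95.5   -9.4]
[0.6345721  0.24786683 0.14875942]
```

Request:
carry_out([
  [[-2, -3.5, 0, -7, 0.7], [-4, -7, 0, -12.2, 0.7], [-6, -10.5, 0, -12.2, 0.7], [-8, -14, 0, -12.2, 0.7], [-10, -17.5, 0, -12.2, 0.7], [-12, -21, 0, -12.2, 0.7], [-14, -24.5, 0, -12.2, 0.7], [-16.5, -28, 0, -12.2, 0.7], [-19, -31.5, 0, -12.2, 0.7], [-20.4, -35.3, -2, -12.2, 0.7], [-20.4, -35.3, -5, -12.2, 0.7], [-20.4, -35.3, -7, -12.2, 0.7], [-20.4, -35.3, -7, -12.2, 0.7], [-20.4, -35.3, -7, -12.2, 0.7]],
], force=15)

```text
clock: 33.02
eef_pos: [0.426, -0.1056, 0.0731]
tool_rot: [-0.254, -3.127, -0.002]
ft_force: [1.4, 0.2, 0.3]
finger_gap: 0.0613
grip_force: 0.0
```

Request:
carry_out([
  [[0.1, 0, -2, 0, 0.7], [0.1, 0, -4, 0, 0.7], [0.1, 0, -4, 0, 0.7], [0.1, 0, -4, 0, 0.5], [0.1, 0, -4, 0, 0.35], [0.1, 0, -4, 0, 0.35], [0.1, 0, -4, 0, 0.35], [0.1, 0, -4, 0, 0.35], [0.1, 0, -4, 0, 0.35], [0.1, 0, -4, 0, 0.35]],
])

```text
clock: 33.85
eef_pos: [0.4294, -0.1062, 0.0353]
tool_rot: [0.254, 3.129, -0.001]
ft_force: [-0.1, 1.7, 7.5]
finger_gap: 0.04
grip_force: 15.0
```

Request:
carry_out([
  [[0, 0, 3, 0, 0.35], [0, 0, 7, 0, 0.35], [2, 3, 7, 6, 0.35], [4, 6, 7, 12.3, 0.35], [6, 9, 7, 12.3, 0.35], [8, 12, 7, 12.3, 0.35], [10, 15, 7, 12.3, 0.35], [12, 18, 7, 12.3, 0.35], [14, 21, 7, 12.3, 0.35], [16, 24, 7, 12.3, 0.35], [18.3, 27, 6, 12.3, 0.35], [18.3, 27, 4, 12.3, 0.35], [18.3, 27, 4, 12.3, 0.35], [18.3, 27, 4, 12.3, 0.35], [18.3, 27, 4, 12.3, 0.35]],
])

```text
clock: 35.1
eef_pos: [0.6106, 0.1633, 0.0745]
tool_rot: [0.083, -3.139, 0.001]
ft_force: [0.6, -1.0, -0.1]
finger_gap: 0.0401
grip_force: 15.0
```

Request:
carry_out([
  [[0.1, 0.05, -1, 0, 0.35], [0.1, 0.05, -1.8, 0, 0.35], [0.1, 0.05, -2.1, 0, 0.35], [0.1, 0.05, -2.3, 0, 0.35], [0.1, 0.05, -2.5, 0, 0.35], [0.1, 0.05, -2.5, 0, 0.35], [0.1, 0.05, -2.5, 0, 0.35]],
], force=12)

```text
clock: 35.68
eef_pos: [0.6131, 0.1638, 0.0506]
tool_rot: [-0.083, 3.139, -0.001]
ft_force: [-1.8, -1.3, 10.2]
finger_gap: 0.0398
grip_force: 12.0
```

Request:
carry_out([
  [[-0.2, 0, -0.1, 0, 0.35], [-0.4, 0, -0.1, 0, 0.35], [-0.6, 0, -0.1, 0, 0.35], [-0.8, 0, -0.1, 0, 0.35], [-1, 0, -0.1, 0, 0.35], [-1.2, 0, -0.1, 0, 0.35], [-1.3, 0, -0.1, 0, 0.35], [-1.3, 0, -0.2, 0, 0.35], [-1.3, 0, -0.3, 0, 0.35], [-1.3, 0, -0.3, 0, 0.35]],
])

```text
clock: 36.52
eef_pos: [0.6015, 0.1641, 0.0469]
tool_rot: [-0.083, 3.137, -0.0]
ft_force: [4.3, -2.4, 7.3]
finger_gap: 0.0399
grip_force: 12.0
```

Request:
carry_out([
  [[0, 0, 0, 0, 0.65], [0, 0, 0, 0, 0.65], [0, 0, 0, 0, 0.65], [0, 0, 2, 0, 0.65], [0, 0, 4.5, 0, 0.5], [1.5, 0.1, 4.5, 0, 0], [3.4, 0.15, 4.5, 0, 0], [3.4, 0.15, 4.5, 0, 0], [3.4, 0.15, 4.5, 0, 0], [3.4, 0.15, 4.5, 0, 0], [3.4, 0.15, 3, 0, 0], [3.4, 0.15, 1.5, 0, 0], [3.4, 0.15, 0.7, 0, 0], [3.4, 0.15, 0.4, 0, 0], [3.4, 0.15, 0.1, 0, 0], [3.4, 0.15, -0.2, 0, 0], [3.4, 0.15, -0.2, 0, 0], [3.4, 0.15, -0.2, 0, 0]],
])

```text
clock: 38.02
eef_pos: [0.6322, 0.1659, 0.0463]
tool_rot: [0.083, -3.139, 0.001]
ft_force: [-7.9, -1.7, 15.8]
finger_gap: 0.0007
grip_force: 7.7
```

Flat as well, at TCP 0.0463. I'll lift away clear of the scene and do a final visual check.

Request:
carry_out([
  [[0, 0, 3, 0, 0.3], [0, 0, 7, 0, 0.5], [-2, 0, 11, 0, 0.5], [-5, 2, 15, 0, 0.5], [-8, 6, 19, 0, 0.5], [-11, 10, 20, 0, 0.5], [-14, 14, 20, 0, 0.5], [-17, 18, 20, 0, 0.5], [-20, 22, 20, 0, 0.5], [-22, 26, 20, 0, 0.5], [-25, 30, 20, 0, 0.5], [-28, 33, 20, 0, 0.5], [-30, 36, 20, 0, 0.5], [-30, 36, 20, 0, 0.5], [-30, 36, 20, 0, 0.5]],
])

```text
clock: 39.27
eef_pos: [0.3308, 0.5285, 0.2449]
tool_rot: [0.085, -3.14, -0.002]
ft_force: [0.0, -0.7, 0.9]
finger_gap: 0.0436
grip_force: 0.0
```

```bash
python3 - <<'E'
from h import *
s=snapshot("top"); save(s,"t8",(100,105,340,270)); c=snapshot("scene"); save(c,"s8",(140,120,400,385)); print(status.read_state()["eef_pos"])
E
```

```text
[0.33030892 0.52946777 0.24475345]
```

View pics/t8.png

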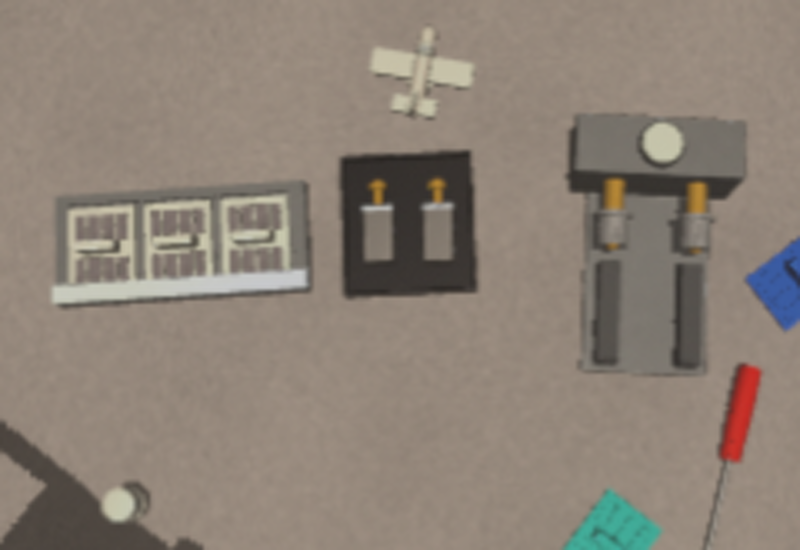

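View pics/s8.png

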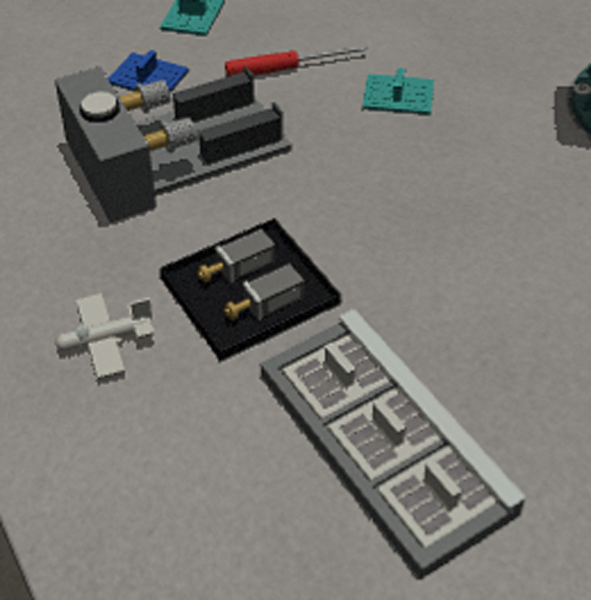

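The top view shows all three plates in the bays at (100,245), (178,240) and (257,235), tucked under the lip. Both traps are in the tray, the sleeves are home, and the jar, screwdriver and aeroplane are untouched. Handing in.

```bash
python3 -c "
from workcell import ticket; print(ticket.job_done())"
```

```text
the job is handed in; nothing more can be done
None
```

I freed both moisture traps and laid them flat in the service tray, both sleeves sprang home, and all three white filter plates are flat in their own bays under the lip; I handed the job in at about 39 s.

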